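# Lay a meter register cover down on its stop

### The job

Tip the aluminium register cover that stands in the clip of the tilt rest over towards the open front of the clip, until it lies on its plain back across the rubber-topped stop with its window up. Do it with the fingers only, steadying it all the way down so that it lands gently; do not pinch, lift or carry it, and keep its foot on the grey block. Leave everything else on the bench where it is and finish clear of the cover.

Things in the scene. Friction and masses are not known exactly. Their poses are not given: they have to be found in the camera images.
- cover: Cast aluminium register cover, smooth block with rounded edges: 36 thick (own x), 80 wide (y), 160 tall (z), about 0.35 kg evenly spread, standing loose in the clip on the tilt rest's grey block. Origin: centre of its foot face; z from foot to top. Dark window on its +x face; its plain -x face must end underneath.
- cover_toe (a point): Middle of the lower edge of the cover's plain (-x) face, 18 mm from the cover's origin: the edge it tips about. The cover balances at about 13 degrees of lean.
- cover_top (a point): Centre of the cover's top face, 160 mm above its origin along own z.
- rest: Tilt rest, fixed to the bench. Origin: on the bench under the middle of the clip; z up; open front and stop lie towards own -x (roughly towards the robot). Base plate 10 thick: x -150 to +30, y +-60; before it only bench. The cover, laid down, reaches from about x -18 to -178, underside 55 to 57 above the bench, its last 47 mm overhanging the stop.
- rest_block (a point): Point on top of the tilt rest's grey, rubber-topped (grippy) block under the middle of the clip, 55 mm straight above the rest's origin. The block spans x -45 to +30, y +-55 from the origin and carries the cover's foot.
- rest_clip (a point): Middle of the top edge of the clip's back plate, 22 mm behind the rest's origin, 105 above the bench. The U-shaped spring-steel clip locates the cover's foot with 2 mm play each side and does not grip it: back plate x +21 to +24, y +-46; cheeks 3 thick outside y +-42, x -16 to +24, up to 90 above the bench; open towards -x.
- stop: Stop of the tilt rest, fixed to it: upright steel bar with a rubber top, 22 (x) x 74 (y), top 57 above the bench. Origin: on the bench below its middle, 120 mm before the rest's origin (x -120); axes as the rest's.
- vent: Bystander: brass regulator vent, turned, 52 diameter, 68 tall, upright. Origin: centre of its underside.
- tube: Bystander: yellow nylon spacer tube, 34 outside, 22 inside, 62 tall, upright. Origin: centre of its underside.
- weight: Bystander: dull pewter weight with a knob, 54 diameter, 58 tall. Origin: centre of its underside.
- wrench: Bystander: steel wrench 170 long, lying flat. Origin: under its middle.
- driver: Bystander: screwdriver 190 long, lying flat. Origin: under its middle.
- tray: Bystander: steel parts tray 140 x 110 x 35, open on top. Origin: centre of its underside.
- jar: Bystander: clear jar with steel cap, 60 diameter, 75 tall. Origin: centre of its underside.
Things that resemble listed ones, but are neither listed nor needed, are in the scene too. What is shaped like the cover but purple or red is not meant.

How it is judged:
By the outcome, as a careful person would: the job done as asked, in the order asked, and still so for the second after the job is handed in, with the robot touching nothing.
It also fails if it takes over 48 s, if anything falls off the work surface, if the arm or the gripper's body presses on something with over 40 N, if the wrist force passes 120 N, or if a joint passes its speed limit or range.

### The arm

A 6-joint arm with a two-finger parallel gripper is mounted at the origin on the work surface. World frame = base frame: x ahead of the robot, y to its left, z up, the work surface at z = 0. Lengths are in m, angles in rad, forces in N, time in s.
With the tool pointing down it reaches from about 0.275 to 0.85 m from the base axis. Payload 19 kg.
Tool frame: the origin (TCP) lies at the very end of the fingers, on their centre line; the grasp point (between the pads) lies 19 mm behind it; z points along the fingers, y is the line along which they close (so a half turn about z gives the same grasp; the last joint's range is limited). The gripper opens to 85 mm and grips with 20 to 120 N. Pads are 22 mm wide; open, the fingers measure 114 mm over their backs; the gripper's body (76 mm by 85 mm) begins 54 mm behind the grasp point. The pads swing forward as they close: fully open they stand 13 mm farther back than shut.
Start: joints at [0.979, 0.15, 1.437, -0, 1.554, -0.134], TCP at [0.254, 0.516, 0.231] pointing down, gripper open.
Joint ranges: [-2.8, 2.8], [-0.68, 2.1], [0.12, 2.68], [-1.39, 4.53], [0.16, 2.79], [-2.81, 2.81]. Speed limits (rad/s): [1.89, 1.89, 2.22, 3.01, 3.01, 3.01].

### API

Orientations are given as a unit quaternion [x, y, z, w].
In Python, from cell import * gives the robot as it stands. Calls block until the motion is done:
- movep(position, orientation): joint-space move of the TCP to a pose.
- servo_line(position, rotation=None, feed=0.15, max_force=None): straight line of the TCP; rotation=None keeps the orientation; feed is the mean speed in m/s. With max_force (N) it stops when the force on the tool has changed by that much, and returns True; else False.
- move_joints(angles): joint-space move.
- open_gripper() and close_gripper(squeeze=None): open the fingers fully, or close them until they stop; squeeze is the grip in N (None keeps the last).
- dwell(seconds).
- inverse_kinematics(position, orientation): joint angles nearest the present ones, or None.
- sense(): the state.
- capture(name): name is "scene" or "top" or "wrist"; returns (picture, depth): 420x560x3 uint8, red, green, blue; 420x560 float32, m along the optical axis (not along the pixel's ray), 0 where there is no reading.
- camera_model(name): a dict with "intrinsics" (3x3 intrinsics, pixels), "k1" (the pictures are not rectified: a ray, as slopes to the right and down, at radius r is drawn at 1 + k1 r^2 times it, then the intrinsics apply), "T" (4x4, takes a point from camera to world coordinates); the wrist camera has in their place "tool_from_camera" (4x4, takes a point from camera to tool coordinates, whose origin is the TCP and whose axes are the flange's). Camera axes: x right, y up, looking along -z (the intrinsics and any distortion apply to the point x, -y, -z); pixel columns grow to the right and rows downward; lengths in m; the calibration is good to about 2 mm. A picture is of the moment at which its call begins: read the wrist's pose just before it. camera_model takes no time and is no camera call.
A pose or a line that the arm cannot do raises PlanningError and nothing moves.
- finish_job(): hands the job in; it is judged then, once.
Trained networks look in the newest picture that a camera, given by its name, has taken for a name from the list of things; names that differ only in an ending like _2 or _b are one class to them, and where a whole thing is asked for, a point or a joint stands for the part that bears it (a point fixed in the world has none). Each returns a list of dicts, best first, with "confidence" (0 to 1); they miss things now and then, are a little off and sometimes report something else, mostly with a low value. They report only what shows in the picture. A call takes as long as a camera call. They do not tell look-alikes from the thing itself.
- regions_of(camera, query): "pixels" (420x560 bool, what is visible of it) and "extent" ([left, top, width, height] in pixels, round what is visible of it).
The state is a dict: "time_s": time; "joints": joint angles; "qd": joint speeds; "joint_torque": joint torques, N m; "eef_pos": TCP position; "tcp_rot": TCP orientation; "wrist_force": force on the tool from outside, world axes, zero at the start; "wrist_torque": the same for the moment, N m; "opening": finger opening in m; "grip_force": force on a finger pad.
Only numpy, scipy, OpenCV 4.12 (cv2) and the standard library are available. Lean on these libraries where they do the work, as an engineer would, in place of code of your own. Each camera call takes 0.05 s, during which the arm holds its last target. There are 200 camera calls.

## Working session

There is one attempt and no reset: what is moved stays moved. The work goes in short steps, each a Python script; the robot and the scene stay as the last script left them, time stands still between calls to the robot, and variables do not carry over. Pictures are saved under pics/ and viewed, at most 10 in all, crops included, and the job is handed in when it is done.

```bash
mkdir -p pics; ls
cat > h.py <<'E'
from cell import *
import numpy as np, cv2
def pts(cam,depth,mask=None):
    m=camera_model(cam);K=np.array(m["intrinsics"]);k1=m["k1"]
    v,u=np.nonzero((depth>0)&(mask if mask is not None else True))
    d=depth[v,u]
    xd=(u-K[0,2])/K[0,0];yd=(v-K[1,2])/K[1,1]
    x,y=xd.copy(),yd.copy()
    for _ in range(8):
        s=1+k1*(x*x+y*y);x=xd/s;y=yd/s
    P=np.c_[x*d,-y*d,-d,np.ones_like(d)]
    return (P@np.array(m["T"]).T)[:,:3],u,v
E
python3 - <<'E'
from h import *
for c in ("scene","top"):
    p,d=capture(c); np.savez(f"{c}.npz",p=p,d=d)
    cv2.imwrite(f"pics/{c}1.png",p[...,::-1])
    for q in ("cover","rest","stop"):
        for r in regions_of(c,q)[:4]:
            P,u,v=pts(c,d,r["pixels"])
            print(c,q,round(r["confidence"],2),r["extent"],np.median(P,0).round(3),P.min(0).round(3),P.max(0).round(3))
print(sense())
E
```

```text
pics
scene cover 0.95 [196.6, 257.2, 32.3, 61.5] [ 0.849 -0.101  0.116] [ 0.731 -0.186 -0.005] [ 0.876 -0.084  0.165]
scene cover 0.79 [127.7, 198.4, 35.3, 53.3] [ 0.687 -0.341  0.11 ] [ 0.635 -0.384 -0.006] [ 0.717 -0.31   0.166]
scene cover 0.6 [159.9, 221.1, 40.4, 48.1] [ 0.739 -0.224  0.103] [ 0.582 -0.337 -0.004] [ 0.758 -0.184  0.166]
scene rest 0.92 [216.4, 214.1, 49.4, 48.8] [ 0.702 -0.066  0.05 ] [ 0.533 -0.165 -0.006] [ 0.714 -0.031  0.11 ]
scene rest 0.59 [216.8, 201.7, 36.4, 42.0] [ 0.692 -0.085  0.182] [ 0.573 -0.13   0.058] [ 0.699 -0.05   0.221]
top cover 0.91 [329.6, 162.0, 25.1, 21.8] [ 0.716 -0.221  0.154] [ 0.695 -0.267  0.015] [ 0.749 -0.184  0.168]
top cover 0.65 [360.9, 172.7, 25.3, 27.4] [ 0.665 -0.334  0.156] [ 0.631 -0.417 -0.012] [ 0.751 -0.309  0.169]
top cover 0.59 [296.4, 174.8, 25.4, 15.0] [ 0.662 -0.087  0.21 ] [ 0.655 -0.128  0.076] [ 0.691 -0.049  0.224]
top cover 0.58 [301.5, 130.3, 18.8, 32.2] [ 0.812 -0.105  0.157] [ 0.788 -0.144 -0.004] [ 0.924 -0.083  0.171]
top rest 0.57 [288.9, 179.4, 31.5, 44.4] [ 0.602 -0.088  0.012] [ 0.528 -0.153 -0.007] [ 
[... 239 characters left out ...]

{'time_s': 0.4, 'joints': array([ 9.79015470e-01,  1.50550608e-01,  1.43748992e+00, -2.92807747e-06,
        1.55381357e+00, -1.33980182e-01]), 'qd': array([-0.00136696,  0.00153022, -0.00210433,  0.00029752, -0.0008907 ,
       -0.00045774]), 'joint_torque': array([-4.41847573e-03, -7.12089157e+01, -5.70531571e+01, -3.45439239e-04,
        2.90346747e-03,  5.03902413e-06]), 'eef_pos': array([0.25410706, 0.5157301 , 0.23119293]), 'tcp_rot': array([ 2.26906655e-01,  9.73916502e-01, -1.22731566e-04, -4.50347777e-05]), 'wrist_force': array([-0.47474998, -0.54434018, -0.59856894]), 'wrist_torque': array([ 0.00107314, -0.02208913,  0.04557599]), 'grip_force': 0.0, 'opening': 0.08498238925809924}
```

Run:
```python
import numpy as np,cv2
a=np.load("scene.npz")["p"];b=np.load("top.npz")["p"]
A=cv2.resize(a[150:340,90:300],None,fx=2.8,fy=2.8,interpolation=3)[:580,:400+188]
cv2.imwrite("pics/a.png",A[...,::-1])
B=cv2.resize(b[110:260,250:430],None,fx=4,fy=4,interpolation=3)
cv2.imwrite("pics/b.png",B[...,::-1])
```

```text
(no output)
```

View pics/a.png

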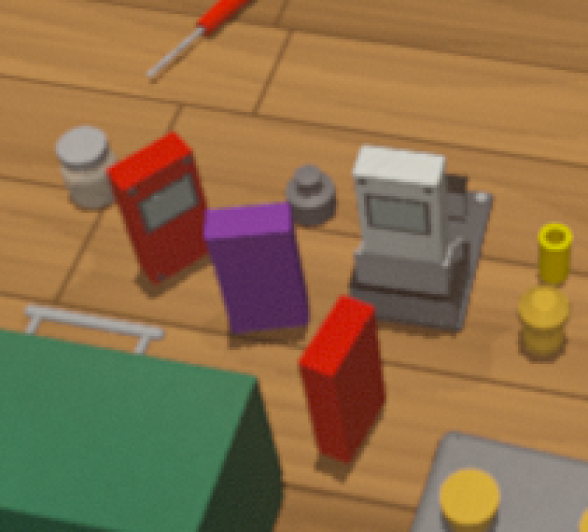

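View pics/b.png

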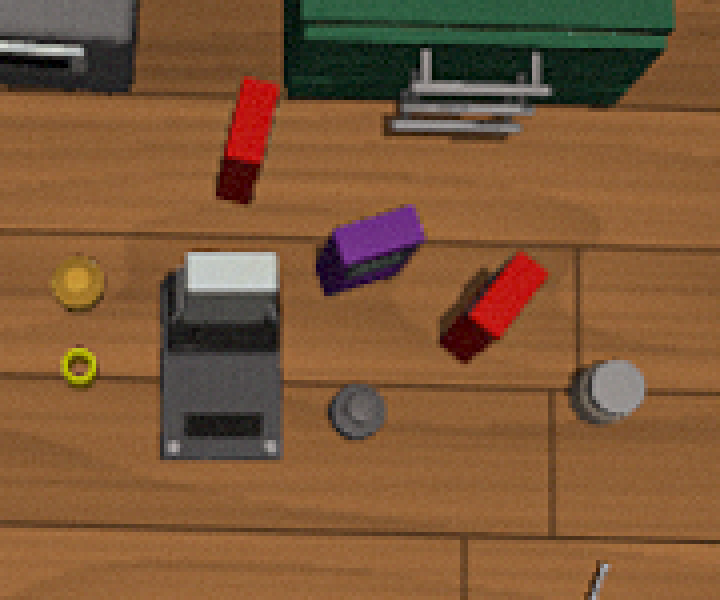

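View pics/scene1.png

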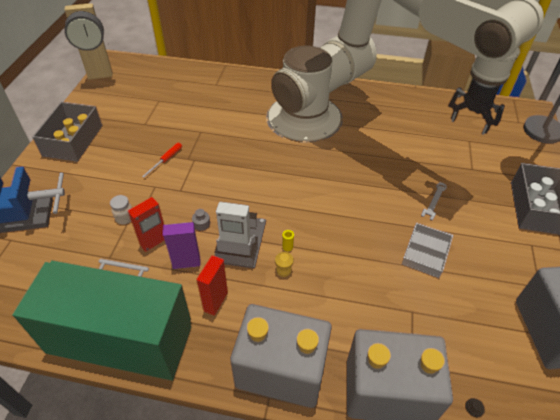

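The cover is the light grey block in the clip, at scene (233,225) and top (308,178). The red ones, at scene (148,225) and (212,286), and the purple one at (182,246) are look-alikes outside the clip. The window faces away from the robot, the plain face faces it, and the stop is on the near side. Crop a.png confirms this.

I'll cage the cover between the open fingers with the tool skewed so there is little slack, then rotate the cage about the toe.

```bash
cat >> h.py <<'E'
from scipy.spatial.transform import Rotation as R
import json
def tool_pose(g,theta,a,slack=None,L=.025,back=0.0,dn=0.0,flip=1,ds=0.0):
    """cage pose; g=(toe x,y,z,yaw); theta lean, a skew (deg); ds shift along cover axis; dn across"""
    t,ar=np.radians(theta),np.radians(a)
    h=np.array([np.cos(g[3]),np.sin(g[3]),0]);Z=np.array([0,0,1.])
    n=np.cos(t)*h+np.sin(t)*Z; s=-np.sin(t)*h+np.cos(t)*Z
    y=np.cos(ar)*n-np.sin(ar)*s; u=np.sin(ar)*n+np.cos(ar)*s
    c=.085*np.cos(ar)-L*np.sin(ar)-.036
    p=np.array(g[:3])+(-c/2+dn)*n+(.160+ds)*s+.0425*y-(.013+L)*u
    y=flip*y; z=-u; M=np.c_[np.cross(y,z),y,z]
    return p,R.from_matrix(M).as_quat(),c
E
python3 - <<'E'
from h import *
for c in ("top","scene"):
    f=np.load(c+".npz");P,u,v=pts(c,f["d"]);p=f["p"][v,u].astype(int)
    box=(P[:,0]>.5)&(P[:,0]<.76)&(P[:,1]>-.165)&(P[:,1]<-.02)
    def rect(m,name):
        q=P[m]; r=cv2.minAreaRect((q[:,:2]*1000).astype(np.float32)); print(c,name,m.sum(),"c",np.round(r[0],1),"sz",np.round(r[1],1),"ang",round(r[2],1),"z",np.median(q[:,2]).round(4), "pct x",np.percentile(q[:,0],[2,98]).round(4),"y",np.percentile(q[:,1],[2,98]).round(4))
    rect(box&(abs(P[:,2]-.215)<.01)&(p.min(1)>120),"covertop")
    rect(box&(abs(P[:,2]-.057)<.008)&(P[:,0]<.60),"stop")
    rect(box&(abs(P[:,2]-.055)<.008)&(P[:,0]>.6),"block")
    rect(box&(abs(P[:,2]-.010)<.006),"base")
    # colour-based outline of the cover top in top picture
f=np.load("top.npz");P,u,v=pts("top",f["d"])
m=camera_model("top");print("top cam at",np.array(m["T"])[:3,3].round(3))
print("bench z",np.median(P[(abs(P[:,2])<.02)&(P[:,0]>.3)&(P[:,0]<.5)&(abs(P[:,1]+.1)<.1),2]))
q0=sense()["joints"]
g=(.655,-.088,.055,0.)
for fl in (1,-1):
  for th,a in ((0,25),(0,47),(10,47),(45,47),(90,47),(90,32)):
    p,q,c=tool_pose(g,th,a,flip=fl); j=inverse_kinematics(p,q); print(fl,th,a,p.round(3),round(c*1000,1),None if j is None else np.round(j,2))
E
```

```text
top covertop 219 c [674.1 -89.4] sz [34.1 77.3] ang 1.9 z 0.2136 pct x [0.6574 0.6903] y [-0.1251 -0.051 ]
top stop 112 c [557.3 -94. ] sz [20.9 70. ] ang 2.0 z 0.0566 pct x [0.5468 0.5679] y [-0.1285 -0.0591]
top block 234 c [668.3 -89.8] sz [ 72.9 106.1] ang 0.5 z 0.0543 pct x [0.6329 0.6955] y [-0.1425 -0.0369]
top base 685 c [630.7 -91.6] sz [259.  143.6] ang 0.8 z 0.0089 pct x [0.5209 0.7419] y [-0.1591 -0.0267]
scene covertop 354 c [676.6 -90.1] sz [39.  79.5] ang 1.0 z 0.2146 pct x [0.6589 0.6946] y [-0.1282 -0.0519]
scene stop 53 c [557.1 -69.6] sz [27.6 20.9] ang 13.8 z 0.0558 pct x [0.5457 0.5702] y [-0.0815 -0.0594]
scene block 284 c [672.6 -91.6] sz [ 78.5 111.3] ang 2.8 z 0.0548 pct x [0.6364 0.7109] y [-0.1446 -0.0364]
scene base 390 c [629.5 -93.5] sz [256.7 141.1] ang 0.1 z 0.0095 pct x [0.5276 0.7336] y [-0.1171 -0.0266]
top cam at [ 0.37  -0.006  1.663]
bench z -0.0007120428601952167
1 0 25 [ 0.662 -0.088  0.163] 30.5 [-0.21  0.68  0.9  -0.09  1.99 -0.22]
1 0 47 [ 0.654 -0.088  0.158] 3.7 [-0.18  0.96  0.59 -0.2   2.4  -0.27]
1 10 47 [ 0.636 -0.088  0.156] 3.7 [-0.2   0.78  0.83 -0.14  2.17 -0.24]
1 45 47 [ 0.582 -0.088  0.127] 3.7 [-0.28  0.26  1.53 -0.01  1.39 -0.27]
1 90 47 [ 0.552 -0.088  0.054] 3.7 [-0.48 -0.07  2.25  0.91  0.41 -1.24]
1 90 32 [ 0.55  -0.088  0.059] 22.8 [-0.58 -0.04  2.41  1.87  0.5  -2.24]
-1 0 25 [ 0.662 -0.088  0.163] 30.5 None
-1 0 47 [ 0.654 -0.088  0.158] 3.7 None
-1 10 47 [ 0.636 -0.088  0.156] 3.7 None
-1 45 47 [ 0.582 -0.088  0.127] 3.7 None
-1 90 47 [ 0.552 -0.088  0.054] 3.7 [-0.48 -0.07  2.25  0.91  0.41  1.91]
-1 90 32 [ 0.55  -0.088  0.059] 22.8 [-0.58 -0.04  2.41  1.87  0.5   0.9 ]
```

```bash
cat >> h.py <<'E'
G=(.657,-.0905,.055,.030)
E
python3 - <<'E'
from h import *
p,q,c=tool_pose(G,0,25,ds=.09); movep(p,q)
p,q,c=tool_pose(G,0,25); print(servo_line(p,q,feed=.06,max_force=6))
s=sense();print(s["time_s"],s["wrist_force"],s["eef_pos"],p,s["joints"].round(2))
w,d=capture("wrist");cv2.imwrite("pics/w1.png",w[...,::-1])
a,_=capture("scene");b,_=capture("top")
A=cv2.resize(a[150:270,170:310],(560,480),interpolation=3);cv2.imwrite("pics/s2.png",A[...,::-1])
E
```

```text
False
4.6583 [-0.17842914 -0.24295927  0.16397998] [ 0.66432472 -0.09031216  0.16295751] [ 0.66421998 -0.09028334  0.16259903] [-0.2   0.69  0.89 -0.11  1.99 -0.25]
```

View pics/w1.png

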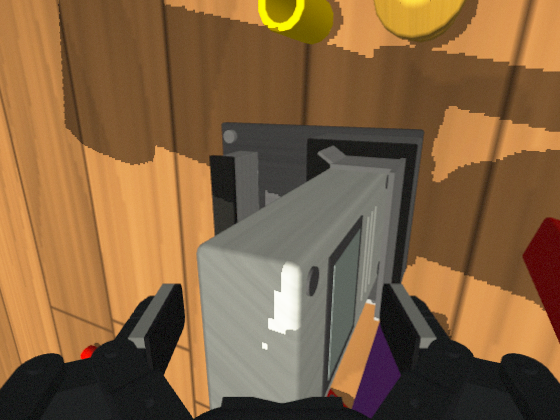

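View pics/s2.png

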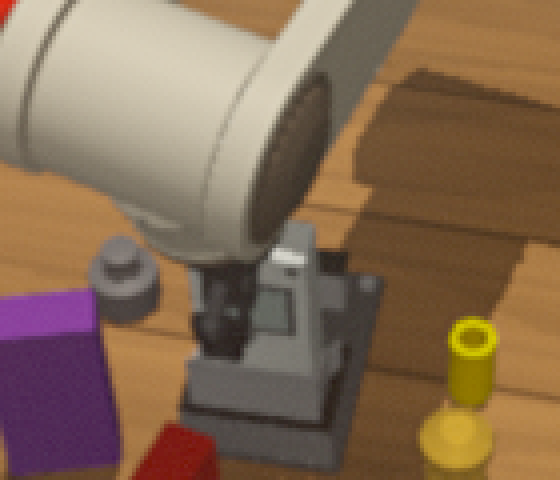

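The wrist view shows the cover straddled without contact: front pad at px (158,320), rear pad at (405,320), cover between them at px 200–390. Next I'll close the slack by skewing the tool, then tip to about 25° and check.

```bash
cat > tip.py <<'E'
from h import *
def go(th,a,feed=.02,mf=8,**k):
    p,q,c=tool_pose(G,th,a,**k)
    hit=servo_line(p,q,feed=feed,max_force=mf); s=sense()
    print(th,a,hit,round(s["time_s"],2),s["wrist_force"].round(1),s["joints"].round(2)[3:])
    return hit
E
python3 - <<'E'
from tip import *
for th,a in [(0,36),(0,46),(5,46),(10,46),(15,46),(20,46),(25,46)]:
    if go(th,a): break
w,d=capture("wrist");cv2.imwrite("pics/w2.png",w[...,::-1])
E
```

```text
0 36 False 5.22 [-0.2  0.3  0.2] [-0.16  2.19 -0.27]
0 46 False 5.55 [ 0.7  0.2 -0.6] [-0.22  2.37 -0.3 ]
5 46 False 6.15 [ 1.1 -0.1 -0.2] [-0.18  2.26 -0.28]
10 46 False 6.75 [ 0.3 -0.5  0.1] [-0.16  2.15 -0.27]
15 46 False 7.35 [0.6 0.1 1. ] [-0.13  2.04 -0.26]
20 46 False 7.95 [-1.9 -0.5  2.5] [-0.11  1.93 -0.26]
25 46 False 8.55 [-2.  -0.9  5.5] [-0.09  1.82 -0.26]
```

View pics/w2.png

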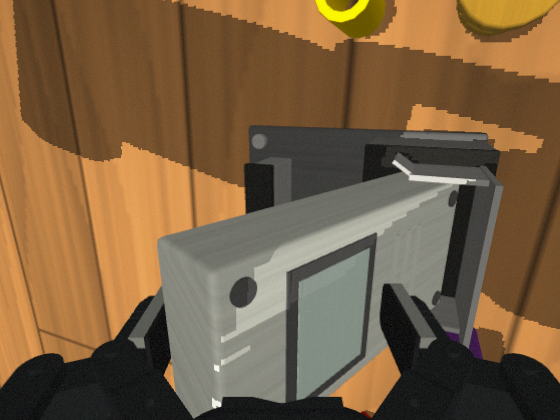

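The cover leans inside the cage with its foot in the clip. The force, about 6 N, runs along the cover axis, so the cage is slightly too tight. I'll ease it by backing off along the axis and skewing a little less.

Run:
```python
from tip import *
go(25,45,ds=.004,mf=None); 
go(25,44,ds=.006)
for th in (30,35,40):
    go(th,44,ds=.006)
    f=sense()["wrist_force"]
    if np.linalg.norm(f)>7: print("stop");break
w,d=capture("wrist");cv2.imwrite("pics/w3.png",w[...,::-1])
```

```text
25 45 False 8.95 [-0.4 -0.6  0.7] [-0.09  1.8  -0.26]
25 44 False 9.21 [-0.7 -0.2  0.7] [-0.09  1.79 -0.26]
30 44 False 9.83 [-2.5  0.4  3. ] [-0.07  1.68 -0.27]
35 44 False 10.46 [-3.6  0.6  3.1] [-0.04  1.57 -0.28]
40 44 False 11.08 [-3.9 -0.5  3.3] [-0.02  1.46 -0.3 ]
```

View pics/w3.png

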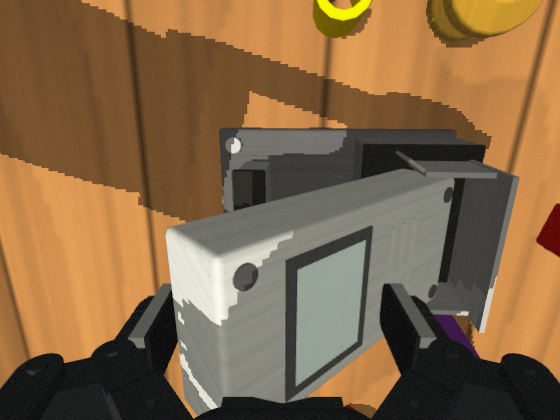

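It is still lightly wedged along the axis. The cover is past balance, so only the front finger has to carry it. I'll keep that finger in place, open the rear clearance by skewing less, and continue down.

Run:
```python
from tip import *
k=dict(ds=.006)
for a in (42,40,38):
    c=tool_pose(G,0,a)[2]; k["dn"]=c/2-.004; go(40,a,mf=None,**k)
for th in (45,50,55,60,65):
    go(th,38,**k)
    f=sense()["wrist_force"]
    if np.linalg.norm(f)>7: print("stop");break
w,d=capture("wrist");cv2.imwrite("pics/w4.png",w[...,::-1])
# check IK ahead
for th in (70,75,80,85,90,93):
    for a in (38,44):
        c=tool_pose(G,0,a)[2];p,q,_=tool_pose(G,th,a,ds=.006,dn=c/2-.004);j=inverse_kinematics(p,q);print(th,a,p.round(3),None if j is None else np.round(j,2))
```

```text
40 42 False 11.38 [-4.9 -0.2  3.5] [-0.01  1.42 -0.31]
40 40 False 11.63 [ 0.4  0.2 -0.1] [ 0.    1.39 -0.31]
40 38 False 11.88 [-0.6 -0.1 -0.2] [ 0.01  1.35 -0.32]
45 38 False 12.52 [-0.9  0.1  0.7] [ 0.04  1.24 -0.35]
50 38 False 13.15 [-1.6  0.3  0.9] [ 0.08  1.13 -0.39]
55 38 False 13.78 [-2.5  0.1  0.3] [ 0.13  1.02 -0.44]
60 38 False 14.42 [-2.7 -0.7  0.7] [ 0.19  0.91 -0.51]
65 38 False 15.05 [-2.  -1.2 -0.7] [ 0.28  0.8  -0.6 ]
70 38 [ 0.556 -0.094  0.098] [-0.45 -0.08  2.07  0.39  0.69 -0.72]
70 44 [ 0.555 -0.094  0.092] [-0.41 -0.04  2.    0.27  0.78 -0.6 ]
75 38 [ 0.552 -0.094  0.089] [-0.48 -0.1   2.14  0.55  0.59 -0.89]
75 44 [ 0.552 -0.094  0.083] [-0.44 -0.06  2.08  0.39  0.67 -0.72]
80 38 [ 0.55  -0.094  0.08 ] [-0.51 -0.11  2.22  0.78  0.51 -1.14]
80 44 [ 0.55  -0.094  0.074] [-0.48 -0.08  2.15  0.55  0.57 -0.9 ]
85 38 [ 0.548 -0.094  0.071] [-0.55 -0.1   2.29  1.1   0.47 -1.47]
85 44 [ 0.548 -0.094  0.065] [-0.51 -0.08  2.22  0.79  0.49 -1.15]
90 38 [ 0.547 -0.094  0.061] [-0.58 -0.07  2.35  1.46  0.47 -1.85]
90 44 [ 0.548 -0.094  0.055] [-0.54 -0.07  2.29  1.12  0.45 -1.5 ]
93 38 [ 0.547 -0.094  0.055] [-0.6  -0.04  2.38  1.66  0.51 -2.08]
93 44 [ 0.548 -0.094  0.049] [-0.56 -0.05  2.32  1.35  0.45 -1.74]
```

View pics/w4.png

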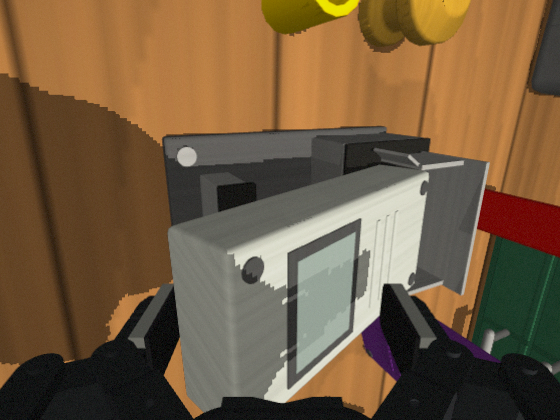

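The cover is at about 65°, resting on the front finger with its foot still on the block. I'll continue down to landing, then withdraw.

Run:
```python
from tip import *
a=38;c=tool_pose(G,0,a)[2];k=dict(ds=.006,dn=c/2-.004)
for th in (70,75,80,84,87,90,92):
    go(th,a,feed=.016,**k)
    if np.linalg.norm(sense()["wrist_force"])>9: print("stop");break
w,d=capture("wrist");cv2.imwrite("pics/w5.png",w[...,::-1])
p,d=capture("top");b,d2=capture("scene");
P,u,v=pts("top",d); m=(P[:,0]>.46)&(P[:,0]<.68)&(abs(P[:,1]+.09)<.06)&(P[:,2]>.075)&(P[:,2]<.11)
print(m.sum(),np.percentile(P[m],[2,50,98],axis=0).round(3))
```

```text
70 38 False 15.85 [-2.2  0.1 -0.6] [ 0.39  0.69 -0.72]
75 38 False 16.6 [-1.4 -0.5 -0.9] [ 0.55  0.59 -0.89]
80 38 False 17.35 [-1.5  0.2 -1.4] [ 0.78  0.51 -1.14]
84 38 False 17.98 [0.2 0.2 0.3] [ 1.03  0.47 -1.39]
87 38 False 18.49 [ 0.1  0.7 -0.3] [ 1.24  0.46 -1.62]
90 38 False 19.0 [ 0.5 -0.9  0.1] [ 1.46  0.47 -1.85]
92 38 False 19.39 [ 0.5 -1.1 -1.7] [ 1.6   0.49 -2.  ]
794 [[ 0.507 -0.133  0.082]
 [ 0.594 -0.088  0.092]
 [ 0.663 -0.053  0.1  ]]
```

View pics/w5.png

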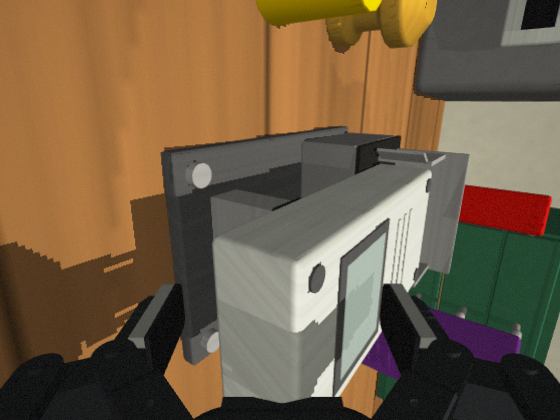

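Landed: the cover lies flat and level (top at z≈0.092), with the window up. Contact forces are about zero, so I'll withdraw along -x and then up.

Run:
```python
from tip import *
a=38;c=tool_pose(G,0,a)[2];k=dict(ds=.006,dn=c/2-.004)
go(89.5,a,feed=.016,**k)
for dx,dz in ((-.05,0),(-.05,.15)):
    s=sense()
    if dz==0: p0=s["eef_pos"].copy()
    try: print(servo_line(p0+np.array([dx,dx*.03,dz]),feed=.05,max_force=6))
    except PlanningError as e: print("PE",e);break
s=sense();print(s["time_s"],s["wrist_force"].round(1),s["eef_pos"].round(3),s["joints"].round(2))
p,d=capture("top");b,d2=capture("scene")
A=np.hstack([cv2.resize(x,(400,400),interpolation=3) for x in (p[140:260,260:380],b[160:280,170:290])]);cv2.imwrite("pics/e.png",A[...,::-1])
P,u,v=pts("top",d); m=(P[:,0]>.46)&(P[:,0]<.68)&(abs(P[:,1]+.09)<.06)&(P[:,2]>.075)&(P[:,2]<.11)
print(m.sum(),np.percentile(P[m],[2,50,98],axis=0).round(3))
```

```text
89.5 38 False 19.99 [ 0.  -0.4  0.1] [ 1.42  0.47 -1.82]
False
False
24.2917 [-0.6 -0.4  0. ] [ 0.497 -0.095  0.212] [-0.69 -0.48  2.26  0.81  0.79 -1.14]
857 [[ 0.508 -0.133  0.083]
 [ 0.589 -0.089  0.092]
 [ 0.663 -0.053  0.1  ]]
```

View pics/e.png

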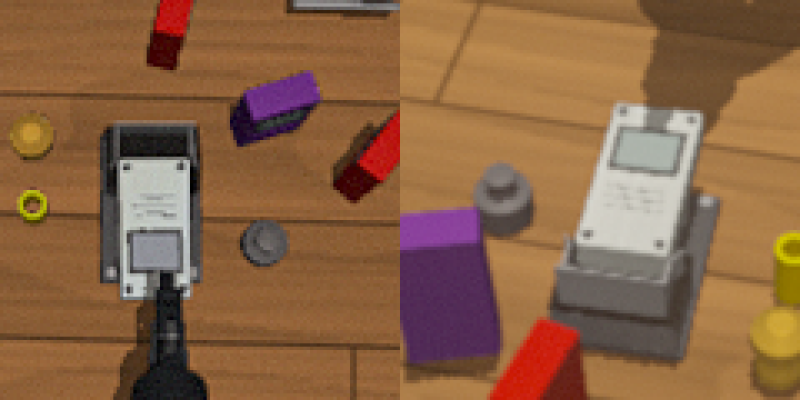

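The cover lies across the stop with its window up and its foot on the block. The bystanders have not moved.

Run:
```python
from h import *
p=sense()["eef_pos"]; 
try: servo_line(p+np.array([-.02,0,.10]),feed=.08)
except PlanningError as e: print(e)
dwell(.5); print(sense()["time_s"]); print(finish_job())
```

```text
26.3167
the job is handed in; nothing more can be done
None
```

The cover now lies on its plain back across the stop with its window up and its foot still on the grey block; it was handed in at 26.3 s with the gripper clear, nothing else seen to move, and the only hitch was brief wedging between the fingers (about 6 N) partway down.

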